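# Drift the centrifuge tie strap into line and bolt it down

### The arm

A 7-joint arm with a two-finger parallel gripper is mounted at the origin on the work surface. World frame = base frame: x ahead of the robot, y to its left, z up, the work surface at z = 0. Lengths are in m, angles in rad, forces in N, time in s.
With the tool pointing down it reaches from about 0.4 to 0.875 m from the base axis. Payload 4.4 kg.
Tool frame: the origin (TCP) lies midway between the tips of the shut fingers; the grasp point (between the pads) lies 19 mm behind it (arm.tcp_to_grasp is the distance from the TCP to the grasp point, in m); z points along the fingers, y is the line along which they close (so a half turn about z gives the same grasp; the last joint's range is limited). The gripper opens to 85 mm and grips with 20 to 120 N. Pads are 22 mm wide; open, the fingers measure 114 mm over their backs; the gripper's body (76 mm by 85 mm) begins 54 mm behind the grasp point. The pads swing forward as they close: fully open they stand 13 mm farther back than shut.
Start: joints at [-1.414, 0.628, 0.038, 1.517, -0.027, 0.996, -0.02], TCP at [0.144, 0.634, 0.231] pointing down, gripper open.
Joint ranges: [-3.06, 3.06], [-0.37, 2.12], [-1.25, 1.32], [0.18, 2.47], [-1.1, 4.24], [0.23, 1.98], [-2.94, 2.94]. Speed limits (rad/s): [2.57, 2.57, 3.14, 3.14, 3.14, 3.14, 3.14].

### API

Orientations are given as a unit quaternion [x, y, z, w].
In Python, from bench import arm, grab_frame, camera_info gives the robot as it stands.
- The arm moves only by the shell command python3 -m jog 'ROWS' [OPENING] [FORCE]. ROWS is JSON, a list of rows, each a list of 2 entries, a list of its own where there are three numbers: the shift along the tool's x, y, z in m, then the turn about the tool's z in degrees. A call has exactly 5 rows; each row is the pose to reach, as a shift and turn from the pose commanded when the call began, along the tool's axes at that moment; what a row does not reach only later rows make up. A row lasts 1/10 s, in which the tool goes at most 50 mm and 8.59 degrees, less where a joint would pass 70% of its speed; a pose out of reach is approached as far as the arm can. A call with a gripper value outside its range is refused whole. OPENING is the closure, from 0 (fully open) to 1 (shut), set as the call begins (- or left out, the last holds). The fingers move at their own pace and stop on an object; FORCE is the grip in N (left out, the last holds). Time passes only in rows, so rows that repeat a pose let the fingers close, or fill a call up. It gives the time, the measured TCP pose, the force, the opening and the grip force at its end, in the units of the state.
- arm.get_state(): the state, without advancing time (a new reading comes with each control period).
- grab_frame(name): name is "scene" or "side" or "wrist"; returns (picture, depth): 420x560x3 uint8, red, green, blue; 420x560 float32, m along the optical axis (not along the pixel's ray), 0 where there is no reading.
- camera_info(name): a dict with "vertical_fov" (degrees; the focal length in pixels is half the picture's height over the tangent of half this angle, whatever the lens; pixels are square), "cx", "cy" (the principal point, pixels), "world_from_camera" (4x4, takes a point from camera to world coordinates); the wrist camera has in their place "hand_eye" (4x4, takes a point from camera to tool coordinates, whose origin is the TCP and whose axes are the flange's). Camera axes: x right, y down, z forward; pixel columns grow to the right and rows downward; lengths in m; the calibration is good to about 2 mm. A picture is of the moment at which its call begins: read the wrist's pose just before it. camera_info takes no time and is no camera call.
- arm.sign_off(): hands the job in; it is judged then, once.
The state is a dict: "time": time; "joint_pos": joint angles; "qvel": joint speeds; "joint_torque": joint torques, N m; "tool_pos": TCP position; "ee_rot": TCP orientation; "wrist_force": force on the tool from outside, world axes, zero at the start; "ft_torque": the same for the moment, N m; "grip_width": opening from 0.0 (shut) to 1.0 (fully open); "finger_force": force on a finger pad.
Only numpy, scipy, OpenCV 4.12 (cv2) and the standard library are available. Lean on these libraries where they do the work, as an engineer would, in place of code of your own. Each camera call takes 0.05 s, during which the arm holds its last target. There are 200 camera calls.

### The job

The steel strap that ties the centrifuge to its bench anchor has swung off, so its bolt hole no longer lines up with the hole in the anchor block beneath it. Push the tapered drift from the stand fully home through both holes to lever them into line, without pushing the strap with the fingers, then put the drift back upright in a hole of the stand and set the bolt in its place, pressed fully home through both holes. Work gently: keep every push on the strap and block below about 25 N, and do not disturb the other things.

Things in the scene. Friction and masses are not known exactly. Their poses are not given: they have to be found in the camera images.
- anchor_nominal (a point): Intended place of the 22 mm hole in the fixed aluminium anchor block (70 mm cube, hole through to the bench, 1 mm chamfer), on its top, 70 mm up. Block and hole were mounted by hand: the true hole is up to 4 mm towards -x or 5 mm towards +x and up to 5 mm in y off this point. No reading tells: feel for it through the strap hole, or look. -y points to the centrifuge.
- strap_hole (a point): Centre of the 22 mm round hole in the free end of the flat steel strap, on its top face, 76.5 mm up (strap 48 mm wide, 160 mm long along y, 6 mm thick, 0.5 mm clear over the block, 1 mm chamfer). At the start it is 4 to 6 mm to the -x side of anchor_nominal and within 1.5 mm of it in y, so it covers part of the anchor hole. True as read.
- strap_pivot (a point): Top of the hex head (22 mm) of the pivot, 85 mm above the bench, that holds the strap's slotted other end on the centrifuge's foot lug, about 110 mm from the strap hole. The strap swings about it and slides lengthwise up to 9 mm each way, both stiffly: about 4.5 N at the hole moves it, and it stays where it is left.
- case_lid (a point): Centre of the lid of the centrifuge (fixed, white case 240 mm in x, 260 mm in y; lid top 173 mm above the bench); its near face is 160 mm from anchor_nominal.
- drift_grip (a point): Centre of the drift's handle (z along the drift, up when it stands): a plain dark steel cylinder, 24 mm diameter, 65 mm long, the tallest thing in the stand. The point lies 38 mm above the underside of the drift's flange (38 mm diameter, 5 mm thick). Below the flange, lightly greased: 26 mm of parallel shank 21.2 mm in diameter, then a 44 mm straight taper down to a blunt 8 mm tip, 70 mm below the flange. About 280 g.
- drift_tip (a point): Centre of the drift's tip, 70 mm below the underside of its flange.
- drift_flange (a point): Centre of the underside of the drift's flange, which rests on the stand at the start and on the strap's top face when the drift is fully home.
- bolt_grip (a point): Centre of the bolt's round head (z along the bolt, up when it stands): steel, 30 mm diameter, 36 mm high, shorter and thicker than the drift's handle, with a dark socket in its top. The point lies 24 mm above the underside of the bolt's flange (38 mm diameter, 4 mm thick). Below the flange: 45 mm shank, 19.8 mm in diameter, the last 2 mm coned to 18.4 mm at the end. About 200 g. No thread: it is pressed straight in.
- bolt_flange (a point): Centre of the underside of the bolt's flange, which rests on the strap's top face when the bolt is fully home.
- stand_top (a point): Centre of the top face of the white stand (64 x 250 mm, top 80 mm above the bench, fixed). Along its y axis are four 24 mm through holes, at -90, -30, +30 and +90 mm. Drift, bolt and a red-capped tube (cap 29 mm across, 24 mm high; leave it) hang by their flanges in the first three in any order.
- free_hole (a point): Centre of the mouth of the stand's hole at +90 mm, which is empty at the start.
There are look-alikes about, which are no part of the job. What is shaped like the part that bears drift_grip but blue is not meant.

How it is judged:
By the outcome, as a careful person would: the job done as asked, in the order asked, and still so for the second after the job is handed in, with the robot touching nothing.
It also fails if it takes over 72 s, if anything falls off the work surface, if the arm or the gripper's body presses on something with over 40 N, if the wrist force passes 120 N, or if a joint passes its speed limit or range.

## Working session

There is one attempt and no reset: what is moved stays moved. The work goes in short steps, Python scripts to look and compute and a shell command to move; the robot and the scene stay as the last step left them, time stands still between calls to the robot, and variables do not carry over. Pictures are saved under pics/ and viewed, at most 10 in all, crops included, and the job is handed in when it is done.

```bash
ls; mkdir -p pics; python3 - <<'E'
from bench import arm,grab_frame,camera_info
import cv2,numpy as np
s=arm.get_state();print({k:np.round(v,3).tolist() if not isinstance(v,dict) else v for k,v in s.items()}, arm.tcp_to_grasp)
for n in("scene","side"):
    print(n,camera_info(n))
    im,d=grab_frame(n);np.savez(""+n,im=im,d=d);cv2.imwrite(f"pics/{n}0.png",im[:,:,::-1])
print(camera_info("wrist"))
E
```

```text
pics
{'time': 0.0, 'joint_pos': [-1.414, 0.629, 0.038, 1.518, -0.027, 0.996, -0.02], 'qvel': [0.001, 0.001, -0.0, -0.0, 0.0, 0.0, 0.0], 'joint_torque': [-0.0, -56.339, 1.226, -19.345, 0.011, 0.011, -0.0], 'tool_pos': [0.143, 0.633, 0.23], 'ee_rot': [0.111, 0.994, -0.001, -0.0], 'wrist_force': [0.169, -0.047, -0.082], 'ft_torque': [-0.03, 0.05, 0.046], 'finger_force': 0.0, 'grip_width': 0.996} 0.0187
scene {'vertical_fov': 53.47241124152379, 'cx': 284.0274380491653, 'cy': 210.1641123736942, 'world_from_camera': array([[ 0.12671062,  0.6662244 , -0.7349078 ,  1.15702646],
       [ 0.9919266 , -0.08129155,  0.09733088, -0.10996873],
       [ 0.00510241, -0.74130745, -0.67114621,  0.7013282 ],
       [ 0.        ,  0.        ,  0.        ,  1.        ]])}
side {'vertical_fov': 56.6072881471601, 'cx': 279.09230076338815, 'cy': 207.5770851852929, 'world_from_camera': array([[-0.8453292 , -0.3726115 ,  0.38285665,  0.18489342],
       [-0.53421208,  0.59758795, -0.59791813,  0.5378745 ],
       [-0.00599935, -0.7099643 , -0.70421211,  0.80085336],
       [ 0.        ,  0.        ,  0.        ,  1.        ]])}
{'vertical_fov': 67.82367681503267, 'cx': 276.7855203991667, 'cy': 212.46584212052764, 'hand_eye': array([[ 9.67685562e-05, -9.44831422e-01, -3.27556980e-01,
         8.40200205e-02],
       [ 9.99999926e-01,  2.12986932e-04, -3.18931370e-04,
         1.71637242e-03],
       [ 3.71101736e-04, -3.27556925e-01,  9.44831373e-01,
        -1.42433704e-01],
       [ 0.00000000e+00,  0.00000000e+00,  0.00000000e+00,
         1.00000000e+00]])}
```

View pics/scene0.png

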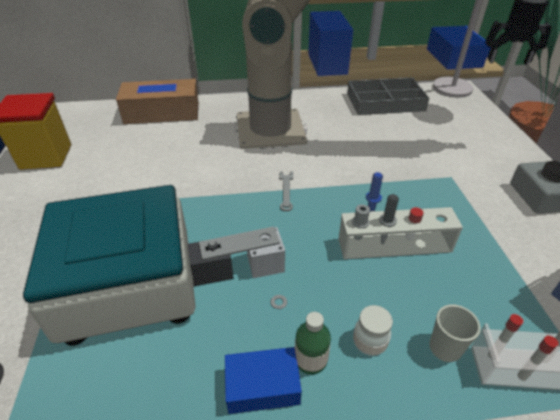

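View pics/side0.png

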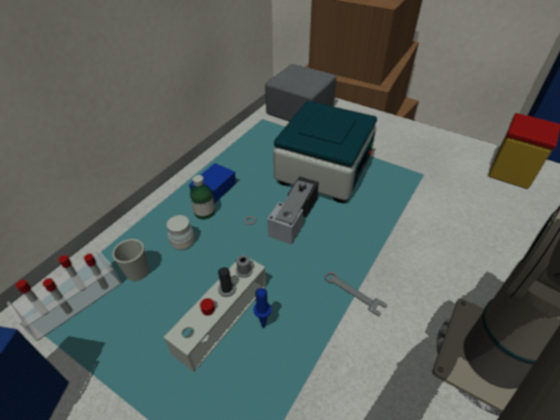

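The drift candidates are the dark cylinder at scene (391,208) / side (225,278), and the blue look-alike at scene (376,187) / side (262,305), which is excluded by its colour. The bolt is grey at scene (361,215), the red cap is at (416,215), the empty hole at (441,219), and the strap hole at about (265,238). I'll check the choice in a close crop.

```bash
cat > h.py <<'E'
from bench import arm,grab_frame,camera_info
import cv2,numpy as np
from scipy.spatial.transform import Rotation as R
def cam(n,st=None):
    c=camera_info(n); f=210/np.tan(np.radians(c["vertical_fov"]/2))
    if n=="wrist":
        T=np.eye(4);T[:3,:3]=R.from_quat(st["ee_rot"]).as_matrix();T[:3,3]=st["tool_pos"];W=T@c["hand_eye"]
    else: W=c["world_from_camera"]
    return W,f,c["cx"],c["cy"]
def plane(C,u,v,z):
    W,f,cx,cy=C;r=W[:3,:3]@np.array([(u-cx)/f,(v-cy)/f,1]);o=W[:3,3];return o+r*(z-o[2])/r[2]
def cloud(C,d):
    W,f,cx,cy=C;v,u=np.mgrid[:420,:560];P=np.stack([(u-cx)/f*d,(v-cy)/f*d,d],-1);return P@W[:3,:3].T+W[:3,3]
def shot(n,name=None):
    st=arm.get_state();im,d=grab_frame(n);
    if name: cv2.imwrite("pics/"+name+".png",im[:,:,::-1])
    return im,d,cam(n,st)
def tool(dp):  # world vec -> tool
    return R.from_quat(arm.get_state()["ee_rot"]).inv().apply(dp)
E
python3 - <<'E'
from h import *
for n,px in(("scene",[("drift",391,200,.15),("bolt",361,209,.12),("red",416,211,.108),("free",441,219,.08),("strap",265,238,.0765),("blue",376,178,.15)]),("side",[("drift",225,271,.15),("bolt",243,260,.12),("red",207,306,.108),("free",188,332,.08),("strap",287,213,.0765)])):
    z=np.load(n+".npz");C=cam(n);P=cloud(C,z["d"])
    for k,u,v,h in px: print(n,k,plane(C,u,v,h).round(3),np.round(P[v,u],3))
im=np.load("scene.npz")["im"]
a=cv2.resize(im[165:265,335:470],None,fx=4,fy=4,interpolation=2);b=cv2.resize(im[215:290,180:300],None,fx=4,fy=4,interpolation=2)
w=max(a.shape[1],b.shape[1]);a=a[:300]
o=np.zeros((600,w,3),np.uint8);o[:300,:a.shape[1]]=a;o[300:,:b.shape[1]]=b
cv2.imwrite("pics/crop.png",o[:,:,::-1])
E
```

```text
scene drift [0.549 0.189 0.15 ] [0.544 0.192 0.146]
scene bolt [0.536 0.134 0.12 ] [0.536 0.134 0.12 ]
scene red [0.544 0.254 0.108] [0.536 0.258 0.101]
scene free [0.546 0.316 0.08 ] [0.47  0.369 0.002]
scene strap [ 0.554 -0.07   0.077] [ 0.546 -0.069  0.069]
scene blue [0.475 0.18  0.15 ] [0.456 0.188 0.135]
side drift [0.534 0.199 0.15 ] [0.534 0.199 0.151]
side bolt [0.535 0.139 0.12 ] [0.534 0.141 0.123]
side red [0.534 0.264 0.108] [0.535 0.264 0.107]
side free [0.543 0.319 0.08 ] [0.581 0.295 0.002]
side strap [ 0.551 -0.071  0.077] [ 0.556 -0.081  0.065]
```

View pics/crop.png

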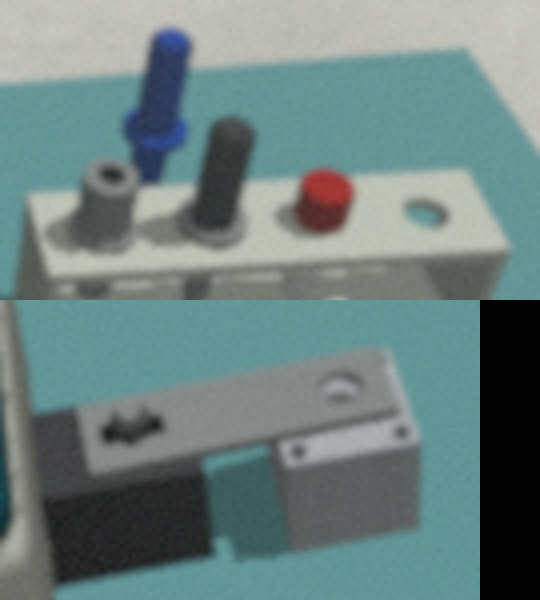

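The crop confirms it: the dark handle at scene (391,208) in the stand's second hole is the drift, the blue one stands loose behind the stand. The bolt with its dark socket is in the first hole, and the strap hole shows a sliver of the anchor hole. I'll move over the stand to measure with the wrist camera.

```bash
python3 -m jog '[[[-0.040,-0.026,0.002],8.5],[[-0.081,-0.052,0.004],17],[[-0.121,-0.079,0.006],25.5],[[-0.162,-0.105,0.008],34],[[-0.202,-0.131,0.01],42.5]]'
python3 -m jog '[[[-0.045,0.008,0.004],8.5],[[-0.091,0.016,0.008],17],[[-0.136,0.023,0.012],25.5],[[-0.182,0.031,0.016],34],[[-0.227,0.039,0.02],34.7]]'
python3 -m jog '[[[-0.033,0.033,0],0],[[-0.066,0.065,0],0],[[-0.066,0.065,0],0],[[-0.066,0.065,0],0],[[-0.066,0.065,0],0]]'
python3 - <<'E'
from h import *
im,d,C=shot("wrist","w1");np.savez("w1",im=im,d=d);s=arm.get_state();print(s["tool_pos"],s["ee_rot"],s["qvel"].round(3) if hasattr(s["qvel"],'round') else s["qvel"])
E
```

```text
time: 0.6
tool_pos: [0.3127, 0.4598, 0.2211]
ee_rot: [0.467, 0.885, -0.0, 0.0]
wrist_force: [-0.1, 0.9, 0.2]
grip_width: 1.002
finger_force: 0.0
time: 1.1
tool_pos: [0.4738, 0.2957, 0.2008]
ee_rot: [0.708, 0.706, -0.0, 0.0]
wrist_force: [0.5, 1.6, -0.4]
grip_width: 0.997
finger_force: 0.0
time: 1.6
tool_pos: [0.5369, 0.2326, 0.2008]
ee_rot: [0.706, 0.708, -0.0, -0.001]
wrist_force: [-0.4, 0.1, 1.1]
grip_width: 1.001
finger_force: 0.0
[0.53671208 0.23298465 0.20093727] [ 7.05972659e-01  7.08238562e-01 -3.03624112e-04 -8.07454673e-04] [-0.011 -0.003  0.002 -0.003  0.003 -0.001  0.002]
```

View pics/w1.png

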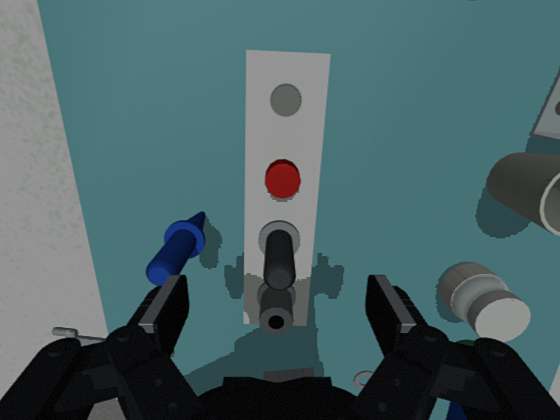

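The wrist view shows the drift (handle end at (281,276), flange at (279,238)), red cap (282,180), free hole (286,100), bolt (276,315), and the blue look-alike at (180,245) left of the stand. Next come straight-down views of the drift, bolt and strap hole.

```bash
python3 -m jog '[[[-0.040,0.003,0],0],[[-0.08,0.003,0],0],[[-0.121,0.003,0],0],[[-0.121,0.003,0],0],[[-0.121,0.003,0],0]]' >/dev/null
python3 - <<'E'
from h import *
import pickle
st=arm.get_state();im,d=grab_frame("wrist");pickle.dump((st,im,d),open("wd.p","wb"))
E
python3 -m jog '[[[-0.045,0.003,0],0],[[-0.09,0.006,0],0],[[-0.135,0.009,0],0],[[-0.18,0.011,0],0],[[-0.22,0.011,0],0]]' >/dev/null
python3 -m jog '[[[-0.023,0.00,0.02],0],[[-0.046,0.00,0.05],0],[[-0.046,0.0,0.05],0],[[-0.046,0.0,0.05],0],[[-0.046,0.0,0.05],0]]'
python3 - <<'E'
from h import *
import pickle
st=arm.get_state();im,d=grab_frame("wrist");pickle.dump((st,im,d),open("wa.p","wb"))
im2=pickle.load(open("wd.p","rb"))[1]
a=im[0:300,150:450];b=im2[0:300,150:450]
cv2.imwrite("pics/two.png",cv2.resize(np.hstack([b,a]),(800,400),interpolation=cv2.INTER_CUBIC)[:,:,::-1])
print(st["tool_pos"])
E
```

```text
time: 3.2
tool_pos: [0.5536, -0.1532, 0.1519]
ee_rot: [0.706, 0.709, 0.001, 0.0]
wrist_force: [0.5, 0.6, 0.1]
grip_width: 0.997
finger_force: 0.0
[ 0.55356583 -0.15318294  0.15193714]
```

View pics/two.png

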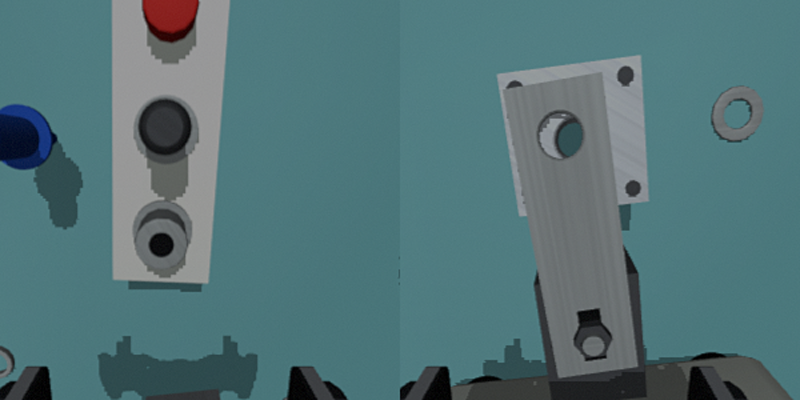

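```bash
python3 - <<'E'
from h import *
import pickle
st,im,d=pickle.load(open("wa.p","rb"))
st2,im2,d2=pickle.load(open("wd.p","rb"))
a=cv2.resize(im[72:132,240:300],(600,600),interpolation=cv2.INTER_CUBIC)
cv2.imwrite("pics/z.png",a[:,:,::-1])
C=cam("wrist",st);
print("axis pix",plane(C,270,102,.0765))
for v in range(88,118,4): print(v,[tuple(int(q) for q in p) for p in im[v,252:290:2]])
for v in (102,): print(np.round(cloud(C,d)[v,248:294:2,2],3))
E
```

```text
axis pix [ 0.54971276 -0.06574771  0.0765    ]
88 [(111, 116, 119), (113, 117, 120), (115, 120, 121), (68, 72, 73), (59, 62, 64), (95, 100, 103), (94, 97, 102), (93, 97, 100), (93, 97, 100), (90, 95, 98), (87, 90, 94), (78, 82, 85), (67, 71, 73), (62, 65, 68), (47, 50, 51), (73, 77, 78), (106, 111, 113), (114, 121, 122), (116, 121, 123)]
92 [(114, 120, 122), (91, 95, 97), (58, 61, 64), (92, 96, 99), (93, 97, 101), (135, 141, 144), (145, 152, 155), (146, 152, 156), (145, 151, 156), (99, 103, 107), (47, 50, 51), (37, 40, 41), (46, 49, 51), (45, 59, 62), (49, 71, 72), (48, 66, 69), (59, 64, 66), (99, 103, 104), (115, 122, 123)]
96 [(107, 112, 114), (63, 65, 67), (87, 92, 95), (141, 147, 153), (142, 148, 153), (145, 151, 155), (146, 153, 156), (139, 145, 147), (76, 79, 83), (35, 37, 39), (47, 72, 74), (50, 80, 83), (49, 78, 82), (50, 78, 83), (50, 79, 83), (50, 78, 82), (48, 79, 81), (76, 81, 83), (112, 117, 118)]
100 [(94, 99, 99), (100, 103, 108), (144, 150, 156), (142, 148, 154), (141, 147, 153), (140, 147, 152), (142, 148, 153), (89, 92, 96), (38, 40, 40), (45, 75, 79), (50, 79, 83),
[... 765 characters left out ...]
4), (144, 151, 156), (141, 147, 153), (140, 147, 151), (114, 120, 123), (60, 62, 64), (45, 58, 61), (49, 78, 82), (49, 77, 81), (48, 78, 80), (51, 79, 82), (47, 77, 80), (50, 77, 82), (89, 95, 97), (108, 112, 114), (108, 113, 115)]
116 [(114, 120, 121), (113, 119, 119), (110, 115, 117), (105, 111, 112), (86, 91, 90), (109, 114, 117), (140, 146, 152), (143, 150, 155), (125, 131, 137), (88, 92, 96), (51, 53, 55), (48, 61, 63), (45, 75, 79), (55, 72, 74), (90, 94, 97), (105, 109, 110), (111, 116, 117), (107, 113, 114), (109, 115, 116)]
[ 0.076  0.075  0.075  0.069  0.07   0.07   0.07   0.07   0.071  0.065
  0.013  0.001  0.     0.    -0.    -0.     0.001  0.002  0.001  0.
  0.077  0.077  0.077]
```

View pics/z.png

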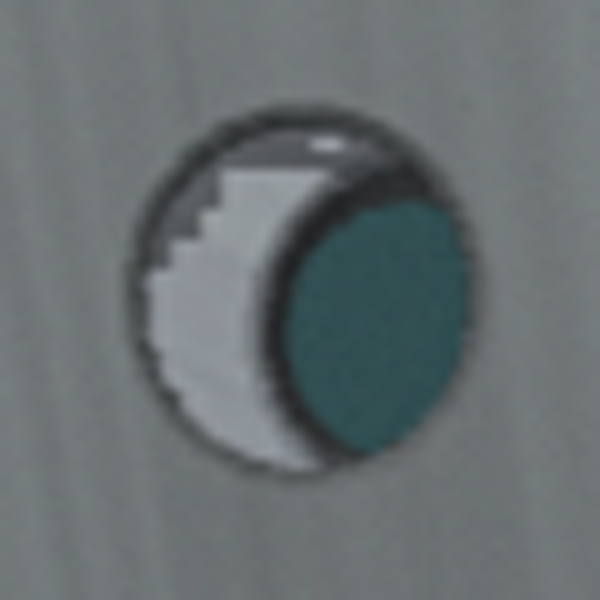

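```bash
python3 - <<'E'
from h import *
import pickle
from scipy.optimize import least_squares
from scipy.ndimage import map_coordinates
def fit(P,r=None):
    P=np.array(P)[:,:2];c=P.mean(0)
    g=lambda q:np.hypot(*(P-q[:2]).T)-(q[2] if r is None else r)
    s=least_squares(g,[*c,.011] if r is None else c,loss="soft_l1",f_scale=3e-4);return (s.x*1e3).round(2),round(float(np.std(s.fun))*1e3,2)
def radial(G,c,n,r0,r1,lev,sgn,a0=0,a1=360):
    out=[];rr=np.arange(r0,r1,.05 if r1>r0 else -.05)
    for a in np.radians(np.linspace(a0,a1,n,endpoint=False)):
        u=c[0]+rr*np.cos(a);v=c[1]+rr*np.sin(a);p=map_coordinates(G,[v,u],order=1)
        k=np.nonzero(sgn*(p-lev)>0)[0]
        if len(k) and k[0]>0: out.append((u[k[0]],v[k[0]]))
    return out
st,im,d=pickle.load(open("wa.p","rb"));C=cam("wrist",st);im=im.astype(float);G=im.mean(2);T=im[:,:,1]-im[:,:,0]
sp=radial(G,(270,101),72,24,10,90,-1);print("strap",fit([plane(C,*p,.0765) for p in sp]),fit([plane(C,*p,.0765) for p in sp],.012),len(sp))
wd=[];te=[]
for v in range(93,117):
    r=G[v,258:280];k=np.nonzero((r[:-1]>=92)&(r[1:]<92)&(np.arange(21)>1))[0]
    if len(k) and r[:k[0]+1].max()>120: i=k[0];wd.append((258+i+(r[i]-92)/(r[i]-r[i+1]),v))
    r=T[v,258:285];k=np.nonzero((r[:-1]<15)&(r[1:]>=15))[0]
    if len(k): i=k[0];te.append((258+i+(15-r[i])/(r[i+1]-r[i]),v))
print("anchor rim",fit([plane(C,*p,.07) for p in wd],.012),len(wd)," bottom",fit([plane(C,*p,0) for p in te],.011),len(te))
print("cam",C[0][:3,3])
st,im,d=pickle.load(open("wd.p","rb"));C=cam("wrist",st);im=im.astype(float);G=im.mean(2);print(st["tool_pos"])
q=radial(G,(273,94),72,10,28,66,1);print("drift top",fit([plane(C,*p,.15) for p in q]))
B=cv2.inRange(cv2.GaussianBlur(im[:,240:300].astype(np.uint8),(3,3),0),(0,0,0),(40,40,40))
n,l,s,c=cv2.connectedComponentsWithStats(B)
for i in range(1,n):
    if s[i,4]>40: print("dark",s[i],c[i]+[240,0],plane(C,*(c[i]+[240,0]),.124 if c[i][1]>130 else .15))
E
```

```text
strap (array([549.62, -65.06,  11.47]), 0.61) (array([549.49, -65.26]), 0.67) 68
anchor rim (array([558.56, -67.3 ]), 0.12) 24  bottom (array([537.73, -67.19]), 2.78) 24
cam [ 0.55386741 -0.06727835  0.29446103]
[0.54065838 0.1108652  0.20147401]
drift top (array([539.47, 201.46,  11.66]), 0.19)
dark [ 15  76  38  40 495] [274.06060606  97.48282828] [0.53988456 0.20061185 0.15      ]
dark [ 22 175  18  17 234] [270.59401709 183.09401709] [0.5370382  0.14312827 0.124     ]
dark [   0  377   60   43 2425] [269.08082474 399.25030928] [ 0.53440022 -0.06500221  0.124     ]
```

Strap hole is at about (549.5, -65.2) mm and the anchor hole at about (558.6, -67.3) mm, so they are offset by 9.3 mm. The straight-down view shows the blue handle far enough left of the fingers' path. I'll go and grip the drift now.

```bash
python3 -m jog '[[[0.02,0,-0.035],0],[[0.06,-0.002,-0.05],0],[[0.105,-0.005,-0.05],0],[[0.15,-0.008,-0.05],0],[[0.195,-0.011,-0.05],0]]' 0.35 60 | head -2
python3 -m jog '[[[0.045,-0.003,0],0],[[0.09,-0.003,0],0],[[0.135,-0.003,0],0],[[0.157,-0.003,0],0],[[0.157,-0.003,0],0]]'
python3 -m jog '[[[0,0,0.03],0],[[0,0,0.06],0],[[0,0,0.085],0],[[0,0,0.101],0],[[0,0,0.101],0]]'
```

```text
time: 3.75
tool_pos: [0.5413, 0.0428, 0.2027]
time: 4.25
tool_pos: [0.5371, 0.2035, 0.202]
ee_rot: [0.703, 0.711, 0.002, -0.001]
wrist_force: [-0.2, -0.4, -0.4]
grip_width: 0.654
finger_force: 0.0
time: 4.75
tool_pos: [0.5366, 0.1957, 0.099]
ee_rot: [0.707, 0.707, -0.002, -0.001]
wrist_force: [-0.5, 0.6, -0.2]
grip_width: 0.651
finger_force: 0.0
```

```bash
python3 -m jog '[[[0,0.002,0],0],[[0,0.002,0],0],[[0,0.002,0],0],[[0,0.002,0],0],[[0,0.002,0],0]]' 1 70
python3 -m jog '[[[0,0.002,0],0],[[0,0.002,0],0],[[0,0.002,0],0],[[0,0.002,0],0],[[0,0.002,0],0]]' | head -4; python3 - <<'E'
from h import *
for i in range(2):
    shot("side"); s=arm.get_state();print(s["tool_pos"],s["wrist_force"],s["ft_torque"],s["finger_force"],s["grip_width"])
E
```

```text
time: 5.25
tool_pos: [0.5405, 0.1965, 0.1019]
ee_rot: [0.707, 0.707, 0.001, 0.0]
wrist_force: [-2.5, 0.4, 6.0]
grip_width: 0.263
finger_force: 68.2
time: 5.75
tool_pos: [0.5407, 0.1965, 0.1019]
ee_rot: [0.707, 0.707, -0.0, -0.001]
wrist_force: [-5.6, -0.4, 10.3]
[0.54072121 0.19649179 0.10191109] [-5.73929293 -1.05594389 10.54681637] [-0.11406244  1.27214595  0.04143283] 69.13336426019669 0.26557116766616573
[0.54074215 0.19649163 0.10188685] [-5.75477349e+00 -9.59730032e-03  1.15501134e+01] [-0.07127306  1.27017847  0.01196321] 69.13350105285645 0.2610717041444067
```

```bash
python3 -m jog '[[[0,-0.002,0],0],[[0,-0.003,-0.003],0],[[0,-0.003,-0.015],0],[[0,-0.003,-0.035],0],[[0,-0.003,-0.06],0]]'
python3 -m jog '[[[0,0,-0.03],0],[[0,0,-0.06],0],[[0,0,-0.072],0],[[0,0,-0.072],0],[[0,0,-0.072],0]]'
python3 - <<'E'
from h import *
import pickle
for n in("scene","side"):
    st=arm.get_state();im,d=grab_frame(n);pickle.dump((st,im,d),open("l"+n+".p","wb"))
print(st["tool_pos"],st["ee_rot"])
st=arm.get_state();im,d=grab_frame("wrist");pickle.dump((st,im,d),open("lw.p","wb"))
a=pickle.load(open("lscene.p","rb"))[1][110:260,330:450];b=pickle.load(open("lside.p","rb"))[1][170:320,180:300]
cv2.imwrite("pics/lift.png",cv2.resize(np.hstack([a,b]),None,fx=3,fy=3,interpolation=2)[:,:,::-1])
E
```

```text
time: 6.35
tool_pos: [0.5386, 0.196, 0.1609]
ee_rot: [0.707, 0.707, -0.001, -0.0]
wrist_force: [0.4, 0.2, -1.9]
grip_width: 0.268
finger_force: 68.6
time: 6.85
tool_pos: [0.5383, 0.1962, 0.2314]
ee_rot: [0.707, 0.707, -0.001, -0.0]
wrist_force: [-0.2, 0.4, -2.3]
grip_width: 0.259
finger_force: 68.8
[0.5379755  0.19610454 0.23087521] [ 7.06844538e-01  7.07367472e-01 -1.27999656e-03 -6.48040915e-04]
```

View pics/lift.png

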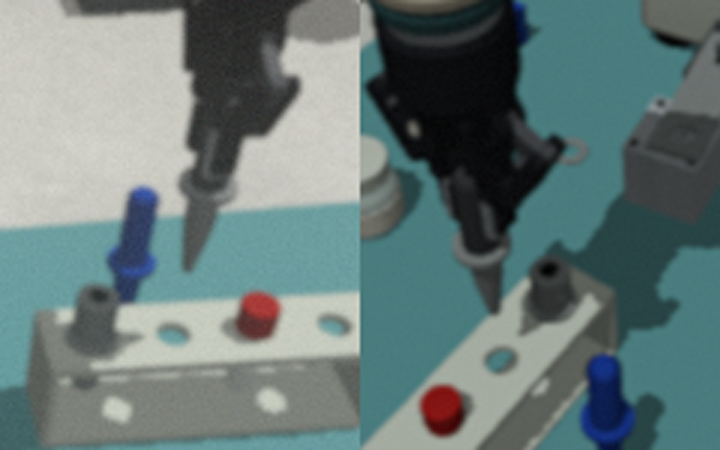

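```bash
python3 - <<'E'
from h import *
for n,t,s in(("scene",(392.3,199),(265.2,237)),("side",(225.5,273.5),(287,213.5))):
    C=cam(n);print(n,"tip",plane(C,*t,.139).round(4),"strap",plane(C,*s,.0765).round(4))
for n in("scene","side"):
    z=np.load(n+".npz");im=z["im"];u,v=(265,237) if n=="scene" else (287,213)
    G=im[v-9:v+10,u-14:u+15].astype(int);print(n);print(G[:,:,1])
E
```

```text
scene tip [0.5342 0.199  0.139 ] strap [ 0.5508 -0.0689  0.0765]
side tip [0.5354 0.1975 0.139 ] strap [ 0.5496 -0.0695  0.0765]
scene
[[149 151 149 150 154 150 150 148 152 148 150 145 144 147 147 142 139 143
  143 139 138 137 136 139 146 154 159 152 149]
 [152 149 148 149 149 146 146 147 147 138 143 138 144 138 140 139 138 138
  141 140 139 141 139 134 135 148 157 157 149]
 [145 152 146 148 146 142 143 142 140 140 142 138 140 140 141 137 140 141
  137 136 139 140 135 133 136 147 162 159 156]
 [144 139 142 139 145 137 140 139 141 140 140 137 139 136 133 132 136 136
  134 137 136 137 134 137 141 155 166 162 154]
 [138 137 140 140 135 141 141 136 138 136 136 131 127 124 120 123 127 129
  133 133 136 136 136 138 145 155 170 171 157]
 [140 140 141 137 133 137 134 137 137 132 126 121 113 114 111 103 106 116
  120 133 135 136 138 136 141 153 166 171 158]
 [137 137 139 140 132 136 136 138 133 128 121 118 121 123 119 110  99  99
  106 122 135 139 139 141 142 148 156 170 166]
 [139 135 135 138 140 137 139 137 124 119 128 135 148 150 146 136 122 111
  107 113 126 137 138 135 139 140 153 165 16
[... 2939 characters left out ...]
101 100 101 101 100  96  92  96 101 104 105 103
  102 103 102  96  90  92 100  87  65  56  56]
 [123 119 100  89  86  90  93  97  98 101 101 102 100 102 102 102  99 100
  101 102  98  90  88  92  90  73  58  56  59]
 [126 119 103  90  85  82  81  81  87  91  97 100 102 100 101 101 101 103
  103 100  95  87  90  93  80  62  56  55  58]
 [118 120 116 111 107 101  94  86  82  80  83  88  93  94  97  99 100 103
  102  99  89  90  92  85  66  58  55  57  57]
 [ 99 107 113 115 120 122 120 114 105  93  85  81  80  82  86  91  94  97
  101  94  86  90  90  73  60  55  56  57  60]
 [ 83  88  93  99 109 117 122 125 123 119 113 103  94  89  86  80  79  82
   86  84  84  87  77  63  55  57  57  58  57]]
```

```bash
python3 - <<'E'
from h import *
import pickle
for n,t in(("scene",(399.3,171.7)),("side",(220.7,251.7))):
    C=cam(n);print(n,"flange",plane(C,*t,.2115).round(4))
st,im,d=pickle.load(open("lw.p","rb"));C=cam("wrist",st)
cv2.imwrite("pics/lw.png",cv2.resize(im[180:420,160:400],(720,720),interpolation=2)[:,:,::-1])
E
```

```text
scene flange [0.5369 0.1988 0.2115]
side flange [0.5363 0.1992 0.2115]
```

View pics/lw.png

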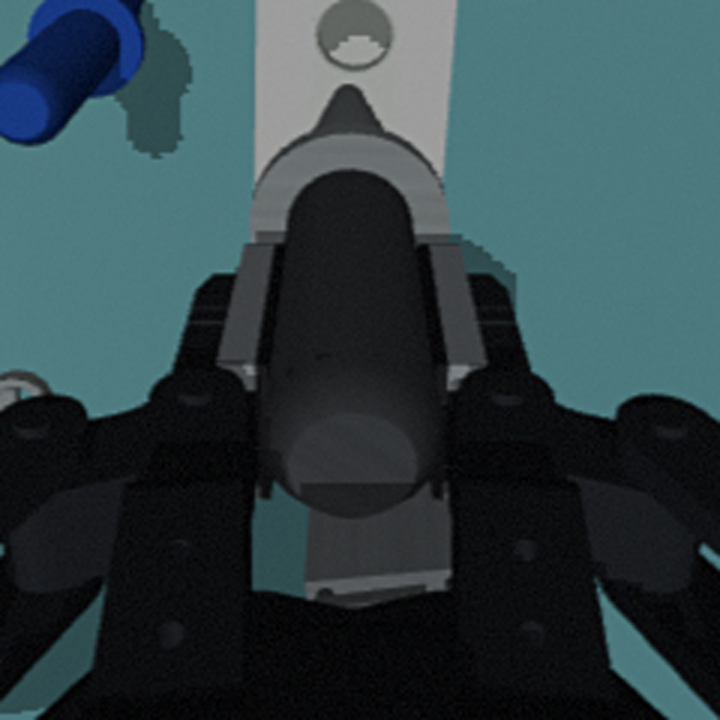

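```bash
python3 -m jog '[[[-0.03,0.002,0],0],[[-0.08,0.005,0],0],[[-0.13,0.008,0],0],[[-0.18,0.011,0],0],[[-0.22,0.013,0],0]]' |head -2
python3 -m jog '[[[-0.030,0.002,0.005],0],[[-0.047,0.002,0.025],0],[[-0.047,0.002,0.05],0],[[-0.047,0.002,0.05],0],[[-0.047,0.002,0.05],0]]'
python3 - <<'E'
from h import *
import pickle
st=arm.get_state();im,d=grab_frame("wrist");pickle.dump((st,im,d),open("hv.p","wb"));print(st["tool_pos"],st["ee_rot"],st["wrist_force"])
cv2.imwrite("pics/hv.png",cv2.resize(im[140:300,220:340],(600,800)[:1]+(800,),interpolation=2)[:600,:,::-1])
E
```

```text
time: 7.5
tool_pos: [0.5515, -0.0272, 0.2313]
time: 8.0
tool_pos: [0.5538, -0.0703, 0.1816]
ee_rot: [0.707, 0.707, -0.001, -0.001]
wrist_force: [0.4, 0.5, -1.8]
grip_width: 0.264
finger_force: 68.9
[ 0.55377193 -0.0702891   0.18159553] [ 7.06784092e-01  7.07428403e-01 -6.63955823e-04 -9.28048992e-04] [ 0.44254322  0.5349537  -1.78170271]
```

View pics/hv.png

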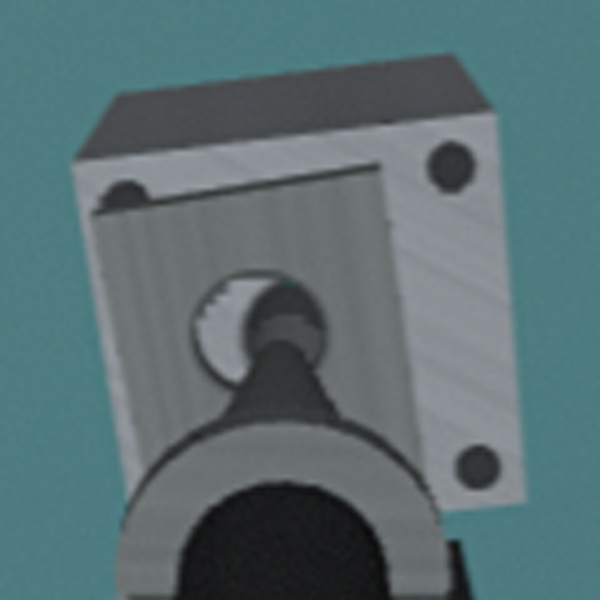

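```bash
python3 - <<'E'
from h import *
import pickle
st,im,d=pickle.load(open("hv.p","rb"));C=cam("wrist",st)
f=lambda u,v,z:print((plane(C,220+u/5-.4,140+v/5-.4,z)*1e3).round(1))
for a in((281,341,.0897),(260,270,.0765),(193,330,.0765),(328,330,.0765),(247,330,.07)): f(*a)
for v in range(196,222,2): print(v,im[v,254:292].mean(1).astype(int))
E
```

```text
[553.7 -61.6  89.7]
[550.1 -53.7  76.5]
[538.9 -64.   76.5]
[561.4 -64.   76.5]
[547.8 -66.1  70. ]
196 [112 114 109 111 110 110 113 111 106  91  81 103 134 146 148 149 147 146
 144 130 107  81  65  64  72  80  95 108 111 110 109 112 112 111 109 109
 109 109]
198 [114 114 110 110 110 111 108  91  80  89  96 120 142 149 147 147 143 123
  89  60  50  48  50  52  51  51  55  70  90 106 112 112 112 111 110 108
 108 110]
200 [111 115 112 111 112  99  81  85  95 126 147 149 148 149 151 135  98  59
  46  47  50  53  52  52  53  53  52  49  59  79 103 111 112 111 112 109
 108 108]
202 [109 113 113 112  99  82  87 130 145 142 140 139 143 145 128  93  58  45
  48  49  52  54  52  55  55  54  52  52  49  55  77 103 111 113 111 109
 107 107]
204 [108 113 115 108  93 119 138 144 144 143 143 142 143 134 105  63  44  48
  58  67  70  72  74  75  75  75  69  59  51  50  63  90 107 112 111 109
 107 108]
206 [109 111 115 104  80 102 137 143 141 143 142 144 143 130  96  62  54  54
  61  66  69  72  74  73  75  76  77  77  75  75  67  84 105 111 111 111
 108 108]
208 [108 109 113 107  80  75 128 146 145
[... 379 characters left out ...]
52  50  48  47  54  60  66  90 105 109 110 111 112
 111 109]
214 [112 109 109 113 115 108  94  70  54  89 131 147 148 151 147  91  46  48
  53  51  54  54  53  50  52  50  50  46  55  88 106 110 110 111 112 112
 110 109]
216 [112 110 107 110 114 114 111 102  90  70  53  56  78  92  66  48  48  52
  51  53  53  54  54  54  53  52  52  49  44  47  96 111 110 110 110 113
 111 109]
218 [113 110 109 108 111 114 112 110 109 106  98  97  75  52  48  50  54  54
  56  54  55  55  54  53  51  53  53  50  48  47  50  95 111 113 111 112
 111 109]
220 [113 110 110 110 111 114 112 110 109 111 112 100  65  49  51  52  53  52
  56  54  57  54  54  54  55  54  51  53  51  50  45  44  67 103 112 112
 111 110]
```

The wrist view shows the tip (crop (281,345)) inside the strap hole (centre (260,330)), and the anchor rim at column 247. I'll shift it +1.5 mm in x and -1 mm in y and enter the overlap.

```bash
python3 -m jog '[[[-0.001,0.0015,0],0],[[-0.001,0.0015,0.006],0],[[-0.001,0.0015,0.013],0],[[-0.001,0.0015,0.020],0],[[-0.001,0.0015,0.027],0]]'
python3 -m jog '[[[0,0,0],0],[[0,0,0.0],0],[[0,0.0005,0.0],0],[[0,0.001,0.0],0],[[0,0.001,0.0],0]]'
```

```text
time: 8.55
tool_pos: [0.5554, -0.0715, 0.1546]
ee_rot: [0.707, 0.707, -0.0, -0.0]
wrist_force: [-0.6, 0.3, -1.7]
grip_width: 0.263
finger_force: 69.0
time: 9.05
tool_pos: [0.5562, -0.0716, 0.1553]
ee_rot: [0.707, 0.707, -0.0, -0.001]
wrist_force: [-2.1, 0.2, -1.3]
grip_width: 0.266
finger_force: 69.1
```

```bash
python3 -m jog '[[[0,0.0007,0.001],0],[[0,0.0014,0.002],0],[[0,0.002,0.003],0],[[0,0.0025,0.004],0],[[0,0.003,0.005],0]]'
python3 -m jog '[[[0,0.0005,0.002],0],[[0,0.001,0.004],0],[[0,0.001,0.006],0],[[0,0.001,0.008],0],[[0,0.001,0.010],0]]'
```

```text
time: 9.55
tool_pos: [0.5585, -0.0713, 0.1499]
ee_rot: [0.707, 0.707, -0.001, -0.001]
wrist_force: [-4.6, 1.8, -0.7]
grip_width: 0.26
finger_force: 69.7
time: 10.05
tool_pos: [0.5597, -0.0711, 0.1399]
ee_rot: [0.707, 0.707, -0.0, -0.001]
wrist_force: [-4.7, 1.2, -0.8]
grip_width: 0.263
finger_force: 69.7
```

```bash
python3 -m jog '[[[0,0,0.002],0],[[0,0,0.004],0],[[0,0,0.006],0],[[0,0,0.008],0],[[0,0,0.010],0]]'|sed -n 2,4p
python3 -m jog '[[[0,0,0.0015],0],[[0,0,0.003],0],[[0,0,0.0045],0],[[0,0,0.005],0],[[0,0,0.005],0]]'|sed -n 2,4p
```

```text
tool_pos: [0.5594, -0.0709, 0.1298]
ee_rot: [0.707, 0.707, -0.001, -0.002]
wrist_force: [-5.7, 1.6, 0.2]
tool_pos: [0.5589, -0.0712, 0.1248]
ee_rot: [0.707, 0.707, -0.001, -0.002]
wrist_force: [-5.0, 1.9, 0.4]
```

```bash
for i in 1 2; do :; done; python3 -m jog '[[[0,0,0.001],0],[[0,0,0.002],0],[[0,0,0.003],0],[[0,0,0.004],0],[[0,0,0.004],0]]'|sed -n 2,4p
python3 -m jog '[[[0,0,0.001],0],[[0,0,0.002],0],[[0,0,0.003],0],[[0,0,0.003],0],[[0,0,0.003],0]]'|sed -n 2,4p
python3 -c "
from bench import arm;print(arm.get_state()['ft_torque'])"
```

```text
tool_pos: [0.5586, -0.0716, 0.1206]
ee_rot: [0.707, 0.707, -0.001, -0.002]
wrist_force: [-7.9, 1.1, -1.3]
tool_pos: [0.5584, -0.0719, 0.1176]
ee_rot: [0.707, 0.707, -0.002, -0.002]
wrist_force: [-6.5, -0.0, 0.1]
[-0.06119015  1.83958837  0.02527412]
```

```bash
python3 -m jog '[[[0,-0.0003,0.001],0],[[0,-0.0003,0.002],0],[[0,-0.0003,0.003],0],[[0,-0.0003,0.004],0],[[0,-0.0003,0.005],0]]'|sed -n 2,4p
python3 -m jog '[[[0,0,0.001],0],[[0,0,0.002],0],[[0,0,0.003],0],[[0,0,0.004],0],[[0,0,0.005],0]]'|sed -n 2,4p
python3 -c "
from bench import arm;print(arm.get_state()['ft_torque'])"
```

```text
tool_pos: [0.5582, -0.0721, 0.1127]
ee_rot: [0.707, 0.707, -0.002, -0.002]
wrist_force: [-6.6, -0.0, -0.2]
tool_pos: [0.5581, -0.0722, 0.1077]
ee_rot: [0.707, 0.707, -0.002, -0.002]
wrist_force: [-7.0, 0.1, 0.2]
[-0.10238231  1.77533028  0.05795465]
```

```bash
python3 -m jog '[[[0,-0.0003,0.001],0],[[0,-0.0006,0.002],0],[[0,-0.0006,0.003],0],[[0,-0.0006,0.004],0],[[0,-0.0006,0.005],0]]'|sed -n 2,4p
python3 -m jog '[[[0,0,0.001],0],[[0,0,0.002],0],[[0,0,0.003],0],[[0,0,0.0035],0],[[0,0,0.0035],0]]'|sed -n 2,4p
```

```text
tool_pos: [0.558, -0.0722, 0.1028]
ee_rot: [0.707, 0.707, -0.001, -0.001]
wrist_force: [-6.8, 0.4, -0.0]
tool_pos: [0.5579, -0.0721, 0.0992]
ee_rot: [0.707, 0.707, -0.001, -0.001]
wrist_force: [-6.1, 0.6, -1.1]
```

```bash
python3 -m jog '[[[0,0,0.0004],0],[[0,0,0.0008],0],[[0,0,0.001],0],[[0,0,0.001],0],[[0,0,0.001],0]]'|sed -n 2,4p
```

```text
tool_pos: [0.5579, -0.0721, 0.0983]
ee_rot: [0.707, 0.707, -0.001, -0.001]
wrist_force: [-6.7, 0.0, -0.3]
```

```bash
python3 -m jog '[[[0,-0.0003,0.0005],0],[[0,-0.0005,0.001],0],[[0,-0.0005,0.001],0],[[0,-0.0005,0.001],0],[[0,-0.0005,0.001],0]]'|sed -n 2,4p;  python3 -m jog '[[[0,0,0.0004],0],[[0,0,0.0008],0],[[0,0,0.001],0],[[0,0,0.001],0],[[0,0,0.001],0]]'|sed -n 2,4p
```

```text
tool_pos: [0.5578, -0.0721, 0.0973]
ee_rot: [0.707, 0.707, -0.001, -0.001]
wrist_force: [-6.6, -1.1, 0.0]
tool_pos: [0.5578, -0.0722, 0.0966]
ee_rot: [0.707, 0.707, -0.001, -0.001]
wrist_force: [-7.6, -0.1, 1.5]
```

```bash
python3 -m jog '[[[0,0,0.0004],0],[[0,0,0.0008],0],[[0,0,0.001],0],[[0,0,0.001],0],[[0,0,0.001],0]]'|sed -n 2,4p;  python3 -m jog '[[[0,0,0.0003],0],[[0,0,0.0006],0],[[0,0,0.0006],0],[[0,0,0.0006],0],[[0,0,0.0006],0]]'|sed -n 2,4p
```

```text
tool_pos: [0.5579, -0.0722, 0.0958]
ee_rot: [0.707, 0.707, -0.001, -0.001]
wrist_force: [-7.0, -0.8, 3.0]
tool_pos: [0.5579, -0.0722, 0.0954]
ee_rot: [0.707, 0.707, -0.001, -0.001]
wrist_force: [-6.6, 1.0, 4.4]
```

```bash
python3 -m jog '[[[0,0,0.0007],0],[[0,0,0.0014],0],[[0,0,0.002],0],[[0,0,0.002],0],[[0,0,0.002],0]]'|sed -n 2,4p;  python3 - <<'E'
from h import *
im,d,C=shot("side");P=cloud(C,d)
# points near drift: flange top/edge heights
m=(np.hypot(P[...,0]-.557,P[...,1]+.069)<.026)&(P[...,2]>.07)&(P[...,2]<.1)
print(np.histogram(P[...,2][m],bins=np.arange(.07,.1,.002)))
print(arm.get_state()["ft_torque"])
E
```

```text
tool_pos: [0.558, -0.0721, 0.0938]
ee_rot: [0.707, 0.707, -0.001, -0.001]
wrist_force: [-7.7, 1.2, 7.8]
(array([ 4,  6,  4, 45, 61, 21,  4,  6,  4,  6,  5,  4,  4,  2]), array([0.07 , 0.072, 0.074, 0.076, 0.078, 0.08 , 0.082, 0.084, 0.086,
       0.088, 0.09 , 0.092, 0.094, 0.096, 0.098]))
[-0.01783404  1.91307853  0.01551945]
```

```bash
python3 - <<'E'
from h import *
import pickle
im,d,C=shot("side");a=im[155:255,230:350]
im2,d2,C2=shot("scene");b=im2[190:290,200:320]
P=cloud(C2,d2);m=(np.hypot(P[...,0]-.557,P[...,1]+.069)<.026)&(P[...,2]>.07)&(P[...,2]<.1)
print(np.histogram(P[...,2][m],bins=np.arange(.07,.1,.002))[0])
cv2.imwrite("pics/home.png",cv2.resize(np.vstack([a,b]),(720,1200),interpolation=2)[::2,::2,::-1] if 0 else cv2.resize(np.hstack([a,b]),(800,333),interpolation=cv2.INTER_CUBIC)[:,:,::-1])
E
```

```text
[ 12  10  68 127  25   6   5   6   0   1   1   2   6   3]
```

View pics/home.png

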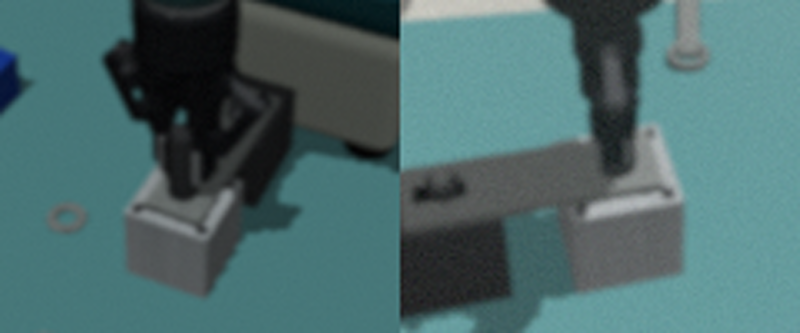

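```bash
python3 - <<'E'
from h import *
im,d,C=shot("wrist");P=cloud(C,d);x,y,z=P[...,0],P[...,1],P[...,2]
r=np.hypot(x-.5585,y+.0675)
for y0 in np.arange(-.06,-.02,.002):
    m=(abs(x-.5585)<.006)&(y>y0)&(y<=y0+.002)&(z>.04)&(z<.12)
    if m.sum(): print(round(y0,3),m.sum(),np.percentile(z[m],[10,50,90]).round(4))
E
```

```text
-0.058 274 [0.081  0.1001 0.1163]
-0.056 781 [0.0782 0.1016 0.117 ]
-0.054 73 [0.0759 0.0768 0.0774]
-0.052 73 [0.076  0.0767 0.0774]
-0.05 81 [0.0757 0.0766 0.0775]
-0.048 73 [0.0757 0.0764 0.077 ]
-0.046 76 [0.0758 0.0762 0.0771]
-0.044 94 [0.0722 0.0761 0.0771]
-0.042 142 [0.0693 0.0712 0.0764]
-0.04 76 [0.0691 0.0699 0.0705]
-0.038 77 [0.0689 0.0698 0.0706]
-0.036 72 [0.0691 0.0697 0.0704]
-0.034 230 [0.0452 0.0618 0.0701]
-0.032 94 [0.0441 0.0587 0.0689]
```

```bash
python3 - <<'E'
from h import *
st=arm.get_state();im,d,C=shot("wrist","home_w");P=cloud(C,d)
print(st["tool_pos"],st["wrist_force"])
for v in range(150,330,5): print(v,P[v,277].round(4),im[v,277], P[v,262].round(4),im[v,262])
E
```

```text
[ 0.55794074 -0.07213378  0.09377318] [-7.70837552  0.25061662  7.10034695]
150 [ 5.587e-01 -1.850e-02  4.000e-04] [ 77 123 128] [ 5.475e-01 -1.860e-02 -4.000e-04] [ 78 123 128]
155 [ 5.587e-01 -2.220e-02  1.000e-04] [ 78 123 128] [ 0.5475 -0.022   0.0014] [ 77 122 127]
160 [ 0.5588 -0.0257  0.0016] [ 77 121 128] [ 5.474e-01 -2.600e-02 -1.000e-04] [ 76 123 128]
165 [ 0.5588 -0.0297  0.0007] [ 79 123 129] [ 5.474e-01 -2.970e-02  5.000e-04] [ 78 123 128]
170 [ 0.5588 -0.0321  0.0076] [71 73 75] [ 5.473e-01 -3.360e-02  4.000e-04] [ 75 100 104]
175 [ 0.5588 -0.032   0.0253] [72 76 79] [ 0.5482 -0.0334  0.0191] [75 78 81]
180 [ 0.5588 -0.0321  0.0398] [72 75 79] [ 0.5489 -0.0334  0.0343] [74 76 79]
185 [ 0.5588 -0.0322  0.0524] [70 73 76] [ 0.5496 -0.0333  0.0482] [74 77 80]
190 [ 0.5589 -0.0321  0.0646] [71 75 77] [ 0.5501 -0.0332  0.0607] [73 77 80]
195 [ 0.5589 -0.0334  0.0705] [138 143 148] [ 0.5506 -0.0335  0.07  ] [143 149 154]
200 [ 0.5589 -0.0362  0.0706] [139 145 150] [ 0.5505 -0.0364  0.0699] [140 144 150]
205 [ 0.5589 -0.0393  0.0699] [139 145 150] [ 0.5505 -0.0394  0.0697] [13
[... 1218 characters left out ...]
85 [ 0.559  -0.0546  0.1274] [26 27 29] [ 0.5528 -0.0564  0.1245] [27 29 31]
290 [ 0.559  -0.0545  0.1312] [28 28 30] [ 0.5529 -0.0566  0.1278] [27 28 30]
295 [ 0.559  -0.0545  0.1345] [28 29 31] [ 0.5531 -0.0571  0.1307] [27 27 28]
300 [ 0.559  -0.0555  0.1363] [30 31 31] [ 0.5533 -0.0563  0.1351] [24 27 27]
305 [ 0.559  -0.0567  0.1377] [32 35 38] [ 0.5534 -0.0566  0.1378] [30 31 32]
310 [ 0.559  -0.0579  0.1391] [39 41 41] [ 0.5535 -0.0575  0.1397] [33 33 36]
315 [ 0.559  -0.0585  0.1412] [41 43 46] [ 0.5534 -0.0597  0.1396] [37 38 42]
320 [ 0.559  -0.0602  0.1417] [53 54 57] [ 0.5535 -0.0609  0.1409] [41 42 45]
325 [ 0.559  -0.0633  0.1406] [47 49 53] [ 0.5536 -0.0618  0.1425] [50 52 57]
```

```bash
python3 -m jog '[[[0,0,-0.001],0],[[0,0,-0.002],0],[[0,0,-0.003],0],[[0,0,-0.004],0],[[0,0,-0.004],0]]'|sed -n 1,4p
python3 - <<'E'
from h import *
st=arm.get_state();im,d,C=shot("wrist");P=cloud(C,d);print(st["tool_pos"],st["wrist_force"])
for v in range(215,260,3): print(v,P[v,277].round(4),im[v,277])
m=(abs(P[...,0]-.5585)<.006)&(abs(P[...,1]+.066)<.006)&(P[...,2]<.16);print(np.percentile(P[...,2][m],[50,80,90,97]))
E
```

```text
time: 17.8
tool_pos: [0.5579, -0.0723, 0.097]
ee_rot: [0.707, 0.707, -0.001, -0.001]
wrist_force: [-5.7, 0.4, 1.2]
[ 0.55791079 -0.0722668   0.09700735] [-5.71032804  0.37489994  1.21763861]
215 [ 0.5588 -0.0441  0.0768] [108 113 114]
218 [0.5591 0.0138 0.2394] [106 112 113]
221 [ 0.5588 -0.0476  0.0769] [107 113 114]
224 [ 0.5589 -0.0483  0.0797] [86 91 92]
227 [ 0.5589 -0.0501  0.0797] [105 111 112]
230 [ 0.5589 -0.0524  0.0783] [104 109 111]
233 [ 0.5589 -0.0537  0.0796] [108 113 115]
236 [ 0.5589 -0.0551  0.0806] [58 61 63]
239 [ 0.5589 -0.0552  0.0843] [28 30 31]
242 [ 0.5589 -0.0548  0.0891] [29 29 31]
245 [ 0.5589 -0.0548  0.0928] [27 28 29]
248 [ 0.5589 -0.0552  0.0956] [27 28 28]
251 [ 0.5589 -0.0552  0.0991] [30 30 31]
254 [ 0.5589 -0.0555  0.1016] [25 27 28]
257 [ 0.5589 -0.0548  0.1061] [27 28 31]
[0.14496249 0.14542558 0.1456748  0.14598534]
```

```bash
python3 -m jog '[[[0,-0.0005,-0.001],0],[[0,-0.001,-0.0015],0],[[0,-0.0013,-0.002],0],[[0,-0.0016,-0.002],0],[[0,-0.0016,-0.002],0]]'|sed -n 1,4p
```

```text
time: 18.35
tool_pos: [0.5577, -0.0721, 0.0991]
ee_rot: [0.707, 0.707, -0.0, 0.0]
wrist_force: [-4.5, -1.3, -4.3]
```

```bash
python3 -m jog '[[[0,-0.0006,0],0],[[0,-0.0012,0],0],[[0,-0.0018,0],0],[[0,-0.002,0],0],[[0,-0.002,0],0]]'|sed -n 1,4p
```

```text
time: 18.85
tool_pos: [0.5572, -0.072, 0.0996]
ee_rot: [0.707, 0.707, 0.001, 0.001]
wrist_force: [0.1, -1.8, -3.9]
```

```bash
python3 -m jog '[[[0,0,-0.004],0],[[0,0,-0.010],0],[[0,0,-0.018],0],[[0,0,-0.028],0],[[0,0,-0.040],0]]'|sed -n 1,4p
python3 -m jog '[[[0,0,-0.02],0],[[0,0,-0.045],0],[[0,0,-0.07],0],[[0.0,0,-0.095],0],[[0.0,0,-0.095],0]]'|sed -n 1,4p
python3 - <<'E'
from h import *
import pickle
st=arm.get_state();im,d=grab_frame("wrist");pickle.dump((st,im,d),open("up.p","wb"));print(st["tool_pos"],st["wrist_force"],st["ee_rot"])
E
```

```text
time: 19.35
tool_pos: [0.5551, -0.0708, 0.1401]
ee_rot: [0.707, 0.707, -0.0, -0.001]
wrist_force: [-0.2, 0.5, -2.0]
time: 19.85
tool_pos: [0.5575, -0.0717, 0.2382]
ee_rot: [0.707, 0.707, 0.002, 0.002]
wrist_force: [0.3, 0.3, -2.0]
[ 0.55754672 -0.07172951  0.23815923] [ 0.25416548  0.26627558 -2.04931925] [0.70676765 0.70743816 0.00240114 0.0022298 ]
```

```bash
python3 -m jog '[[[0.025,-0.002,0],0],[[0.073,-0.005,0],0],[[0.121,-0.009,0],0],[[0.169,-0.012,0],0],[[0.217,-0.015,0],0]]'|sed -n 1,3p
python3 -m jog '[[[0.03,-0.002,0],0],[[0.051,-0.0035,0],0],[[0.051,-0.0035,0],0],[[0.051,-0.0035,0],0],[[0.051,-0.0035,0],0]]'|sed -n 1,4p
```

```text
time: 20.4
tool_pos: [0.5389, 0.1472, 0.233]
ee_rot: [0.707, 0.707, -0.001, -0.001]
time: 20.9
tool_pos: [0.5368, 0.1944, 0.2337]
ee_rot: [0.708, 0.707, -0.001, 0.0]
wrist_force: [-0.1, -0.3, -2.9]
```

```bash
python3 -m jog '[[[0.002,0.002,0.01],0],[[0.002,0.002,0.03],0],[[0.002,0.002,0.05],0],[[0.002,0.002,0.06],0],[[0.002,0.002,0.06],0]]'|sed -n 1,4p
python3 - <<'E'
from h import *
s=arm.get_state();print(s["tool_pos"],s["ee_rot"])
E
```

```text
time: 21.4
tool_pos: [0.5381, 0.1972, 0.1725]
ee_rot: [0.707, 0.707, -0.002, -0.001]
wrist_force: [-0.2, -0.7, -2.4]
[0.53812208 0.19723787 0.17245832] [ 7.07330214e-01  7.06880979e-01 -1.68608687e-03 -6.37475368e-04]
```

```bash
python3 -m jog '[[[-0.0005,0.0005,0.01],0],[[-0.0005,0.0005,0.02],0],[[-0.0005,0.0005,0.03],0],[[-0.0005,0.0005,0.04],0],[[-0.0005,0.0005,0.04],0]]'|sed -n 1,4p
python3 -m jog '[[[0,0,0.007],0],[[0,0,0.014],0],[[0,0,0.021],0],[[0,0,0.027],0],[[0,0,0.027],0]]'|sed -n 1,4p
```

```text
time: 21.9
tool_pos: [0.5385, 0.1975, 0.1326]
ee_rot: [0.707, 0.707, -0.001, -0.001]
wrist_force: [-1.4, 0.2, -1.9]
time: 22.4
tool_pos: [0.539, 0.1977, 0.1062]
ee_rot: [0.707, 0.707, -0.001, -0.0]
wrist_force: [0.6, 0.2, -2.8]
```

```bash
python3 -m jog '[[[0,0,0.001],0],[[0,0,0.002],0],[[0,0,0.003],0],[[0,0,0.004],0],[[0,0,0.005],0]]'|sed -n 1,4p
python3 -m jog '[[[0,0,0],0],[[0,0,0],0],[[0,0,0],0],[[0,0,0],0],[[0,0,0],0]]' 0.35|sed -n 1,5p
```

```text
time: 22.9
tool_pos: [0.5397, 0.1978, 0.1023]
ee_rot: [0.707, 0.707, 0.0, 0.0]
wrist_force: [-0.6, -0.1, -1.7]
time: 23.4
tool_pos: [0.5397, 0.1978, 0.1023]
ee_rot: [0.707, 0.707, 0.0, 0.0]
wrist_force: [0.4, 0.3, 0.1]
grip_width: 0.649
```

```bash
python3 -m jog '[[[0,0,-0.02],0],[[0,0,-0.045],0],[[0,0,-0.07],0],[[-0.04,-0.002,-0.075],0],[[-0.0595,-0.002,-0.075],0]]'|sed -n 1,4p
python3 -m jog '[[[0,0,0],0],[[0,0,0],0],[[0,0,0],0],[[0,0,0.0],0],[[0,0,0],0]]' 0.4 60|sed -n 1,5p
python3 - <<'E'
from h import *
st=arm.get_state();im,d,C=shot("wrist","back");P=cloud(C,d);x,y,z=P[...,0],P[...,1],P[...,2]
dark=(im.max(2)<60)
for nm,cy,zl,zh in(("drift",.199,.135,.16),("flange",.199,.078,.09),("bolt",.139,.112,.13)):
    m=(abs(x-.538)<.025)&(abs(y-cy)<.024)&(z>zl)&(z<zh); print(nm,m.sum(),[ (round(np.percentile(q[m],1),4),round(np.median(q[m]),4),round(np.percentile(q[m],99),4)) for q in(x,y,z)] if m.sum() else "")
print(st["tool_pos"])
E
```

```text
time: 23.9
tool_pos: [0.5383, 0.1357, 0.1787]
ee_rot: [0.707, 0.707, 0.001, 0.001]
wrist_force: [0.1, -0.9, 0.1]
time: 24.4
tool_pos: [0.5375, 0.1392, 0.1769]
ee_rot: [0.706, 0.708, -0.0, -0.0]
wrist_force: [-0.1, -1.1, 0.3]
grip_width: 0.599
drift 1515 [(np.float64(0.529), np.float64(0.5399), np.float64(0.551)), (np.float64(0.1919), np.float64(0.2037), np.float64(0.2142)), (np.float64(0.1411), np.float64(0.1489), np.float64(0.1511))]
flange 2692 [(np.float64(0.5133), np.float64(0.5322), np.float64(0.5627)), (np.float64(0.1755), np.float64(0.2067), np.float64(0.2227)), (np.float64(0.0784), np.float64(0.0802), np.float64(0.0863))]
bolt 1402 [(np.float64(0.5232), np.float64(0.5364), np.float64(0.5503)), (np.float64(0.1287), np.float64(0.1435), np.float64(0.1562)), (np.float64(0.1129), np.float64(0.1198), np.float64(0.1216))]
[0.53748717 0.139248   0.17690962]
```

```bash
python3 -m jog '[[[0,-0.001,0.02],0],[[0,-0.001,0.045],0],[[0,-0.001,0.068],0],[[0,-0.001,0.083],0],[[0,-0.001,0.089],0]]'|sed -n 1,4p
python3 -m jog '[[[0,0,0],0],[[0,0,0],0],[[0,0,0],0],[[0,0,0],0],[[0,0,0],0]]' 1 60
python3 -m jog '[[[0,0,0],0],[[0,0,0],0],[[0,0,0],0],[[0,0,0],0],[[0,0,0],0]]'|sed -n 2,6p
```

```text
time: 24.95
tool_pos: [0.5356, 0.1384, 0.0866]
ee_rot: [0.707, 0.707, -0.001, -0.001]
wrist_force: [-0.2, -0.1, -0.4]
time: 25.45
tool_pos: [0.5367, 0.1384, 0.0886]
ee_rot: [0.707, 0.707, 0.0, 0.0]
wrist_force: [-0.1, 0.1, 0.9]
grip_width: 0.336
finger_force: 59.2
tool_pos: [0.5367, 0.1384, 0.0885]
ee_rot: [0.707, 0.707, 0.0, -0.0]
wrist_force: [-1.2, 0.2, 5.6]
grip_width: 0.333
finger_force: 59.2
```

```bash
python3 -m jog '[[[0,0,-0.005],0],[[0,0,-0.025],0],[[0,0,-0.055],0],[[-0.02,0.002,-0.075],0],[[-0.06,0.005,-0.075],0]]'|sed -n 1,4p
python3 -m jog '[[[-0.046,0.004,0],0],[[-0.092,0.008,0],0],[[-0.138,0.012,0],0],[[-0.184,0.014,0],0],[[-0.23,0.0158,0],0]]'|sed -n 1,4p
python3 -m jog '[[[0,0,0],0],[[0,0,0],0],[[0,0,0],0],[[0,0,0],0],[[0,0,0],0]]'|sed -n 1,4p
python3 - <<'E'
from h import *
from scipy.optimize import least_squares
st=arm.get_state();im,d,C=shot("wrist","al");G=im.astype(float).mean(2);T=im[...,1].astype(int)-im[...,0];print(st["tool_pos"],st["ee_rot"])
P=cloud(C,d);x,y,z=P[...,0],P[...,1],P[...,2]
m=(np.hypot(x-.5585,y+.067)<.02)&(z<.01)|((np.hypot(x-.5585,y+.067)<.05)&(z<.03)&(z>-.05)&0>0)
vv,uu=np.mgrid[:420,:560]
# pixels whose ray at z=.0765 is near hole but seen depth < .06
D=C[0][:3,3];pl=D+(P-D)*((.0765-D[2])/(z-D[2]))[...,None]
h=(np.hypot(pl[...,0]-.558,pl[...,1]+.067)<.018)&(z<.06)
n=h.sum();print("through pixels",n,"centroid at .0765",pl[h].mean(0)); q=pl[h]
print(q.min(0),q.max(0))
u,v=int(uu[h].mean()),int(vv[h].mean());print(u,v);print(G[v,u-22:u+23].astype(int));print(G[v-22:v+23,u].astype(int))
E
```

```text
time: 26.45
tool_pos: [0.5436, 0.0818, 0.1655]
ee_rot: [0.704, 0.71, 0.003, 0.001]
wrist_force: [1.4, 0.1, -3.2]
time: 26.95
tool_pos: [0.5573, -0.1536, 0.1629]
ee_rot: [0.707, 0.707, -0.0, -0.0]
wrist_force: [0.3, -0.3, -1.8]
time: 27.45
tool_pos: [0.5578, -0.1501, 0.1631]
ee_rot: [0.706, 0.708, 0.0, -0.0]
wrist_force: [1.1, -0.8, -1.9]
[ 0.5577795  -0.15009101  0.16309143] [ 7.06024072e-01  7.08187762e-01  1.14878751e-04 -3.01567254e-04]
through pixels 685 centroid at .0765 [ 0.55730358 -0.06718319  0.0765    ]
[ 0.54737411 -0.07726959  0.0765    ] [ 0.56691702 -0.05742575  0.0765    ]
275 108
[115 116 119 121 107  83  60  92  66  41  41  53  69  70  70  70  69  71
  71  70  71  68  70  71  69  67  69  70  70  71  69  71  71  70  72  56
  50  71  93 114 121 120 119 116 116]
[120 119 119 123 120  74  64  65  48  48  64  71  69  71  70  68  69  69
  70  71  70  69  70  70  69  69  70  69  69  69  70  71  69  72  70  52
  54  75  76  79 102 114 114 114 111]<stdin>:8: RuntimeWarning: divide by zero encountered in divide
<stdin>:8: RuntimeWarning: invalid value encountered in multiply
```

```bash
python3 -m jog '[[[0.03,0,0],0],[[0.06,-0.0005,0],0],[[0.0786,-0.0008,0],0],[[0.0786,-0.0008,0],0],[[0.0786,-0.0008,0],0]]'|sed -n 1,3p
python3 -m jog '[[[0,0,0.01],0],[[0,0,0.02],0],[[0,0,0.026],0],[[0,0,0.026],0],[[0,0,0.026],0]]'|sed -n 1,4p
python3 - <<'E'
from h import *
s=arm.get_state();print(s["tool_pos"],s["ee_rot"])
E
```

```text
time: 28.0
tool_pos: [0.5569, -0.0729, 0.1633]
ee_rot: [0.706, 0.708, -0.0, 0.0]
time: 28.5
tool_pos: [0.5566, -0.0735, 0.1368]
ee_rot: [0.707, 0.707, -0.0, -0.0]
wrist_force: [0.1, 0.5, -1.0]
[ 0.5565733  -0.07354807  0.13681325] [ 7.07153884e-01  7.07059586e-01 -2.75458589e-04 -2.25690118e-04]
```

```bash
python3 -m jog '[[[0.002,0.0007,0],0],[[0.002,0.0007,0.002],0],[[0.002,0.0007,0.004],0],[[0.002,0.0007,0.007],0],[[0.002,0.0007,0.010],0]]'|sed -n 1,4p
python3 -m jog '[[[0,0,0.001],0],[[0,0,0.002],0],[[0,0,0.003],0],[[0,0,0.004],0],[[0,0,0.004],0]]'|sed -n 1,4p
```

```text
time: 29.0
tool_pos: [0.5575, -0.0711, 0.1271]
ee_rot: [0.707, 0.707, 0.0, 0.0]
wrist_force: [-0.2, -0.4, -1.6]
time: 29.5
tool_pos: [0.5573, -0.0711, 0.123]
ee_rot: [0.707, 0.707, -0.0, -0.0]
wrist_force: [-0.8, 0.4, -2.4]
```

Bolt end is at about 69.5 mm, in the anchor mouth, with no push. Continuing down.

```bash
python3 -m jog '[[[0,0,0.002],0],[[0,0,0.004],0],[[0,0,0.006],0],[[0,0,0.007],0],[[0,0,0.007],0]]'|sed -n 1,4p
python3 -c "
from bench import arm;s=arm.get_state();print(s['wrist_force'],s['ft_torque'])"
```

```text
time: 30.0
tool_pos: [0.5574, -0.0711, 0.116]
ee_rot: [0.707, 0.707, -0.0, -0.0]
wrist_force: [-1.1, -0.1, -2.9]
[-1.10322159 -0.13270688 -2.90348466] [0.12661075 0.20666859 0.03690514]
```

```bash
python3 -m jog '[[[0,0,0.003],0],[[0,0,0.006],0],[[0,0,0.009],0],[[0,0,0.012],0],[[0,0,0.013],0]]'|sed -n 1,4p
python3 -m jog '[[[0,0,0.003],0],[[0,0,0.006],0],[[0,0,0.009],0],[[0,0,0.012],0],[[0,0,0.014],0]]'|sed -n 1,4p
python3 -m jog '[[[0,0,0.001],0],[[0,0,0.002],0],[[0,0,0.003],0],[[0,0,0.004],0],[[0,0,0.004],0]]'|sed -n 1,4p
```

```text
time: 30.5
tool_pos: [0.5574, -0.0711, 0.1028]
ee_rot: [0.707, 0.707, -0.0, -0.0]
wrist_force: [-0.6, 1.0, -1.4]
time: 31.0
tool_pos: [0.5574, -0.0711, 0.0889]
ee_rot: [0.707, 0.707, -0.0, -0.0]
wrist_force: [-1.3, 0.8, -2.2]
time: 31.5
tool_pos: [0.5574, -0.0711, 0.0851]
ee_rot: [0.707, 0.707, -0.0, -0.0]
wrist_force: [-0.5, 0.9, -1.7]
```

```bash
python3 -m jog '[[[0,0,0.0007],0],[[0,0,0.0014],0],[[0,0,0.002],0],[[0,0,0.002],0],[[0,0,0.002],0]]'|sed -n 1,4p
python3 -m jog '[[[0,0,0.0005],0],[[0,0,0.001],0],[[0,0,0.0015],0],[[0,0,0.0015],0],[[0,0,0.0015],0]]'|sed -n 1,4p
python3 - <<'E'
from h import *
st=arm.get_state();im,d,C=shot("wrist");P=cloud(C,d)
for v in range(205,330,5): print(v,P[v,277].round(4),im[v,277].mean().round())
E
```

```text
time: 32.0
tool_pos: [0.5575, -0.071, 0.0834]
ee_rot: [0.707, 0.707, 0.0, -0.0]
wrist_force: [-2.2, 1.2, 1.4]
time: 32.5
tool_pos: [0.5576, -0.0709, 0.082]
ee_rot: [0.707, 0.707, 0.0, 0.0]
wrist_force: [-2.0, 1.9, 4.6]
205 [ 0.5586 -0.0344  0.0698] 139.0
210 [ 0.5586 -0.0372  0.0696] 139.0
215 [ 0.5586 -0.04    0.0694] 143.0
220 [ 0.5586 -0.0417  0.0725] 54.0
225 [ 0.5586 -0.0427  0.077 ] 110.0
230 [ 0.5586 -0.0458  0.0762] 108.0
235 [ 0.5586 -0.0486  0.0762] 109.0
240 [ 0.5586 -0.0509  0.0772] 108.0
245 [ 0.5586 -0.0533  0.078 ] 89.0
250 [ 0.5586 -0.0531  0.0845] 55.0
255 [ 0.5586 -0.053   0.09  ] 57.0
260 [ 0.5586 -0.0536  0.094 ] 58.0
265 [ 0.5586 -0.0533  0.0993] 56.0
270 [ 0.5586 -0.0534  0.1036] 56.0
275 [ 0.5586 -0.0531  0.1083] 58.0
280 [ 0.5586 -0.0535  0.1117] 65.0
285 [ 0.5586 -0.0553  0.1126] 110.0
290 [ 0.5586 -0.0573  0.1132] 108.0
295 [ 0.5586 -0.0593  0.1138] 114.0
300 [ 0.5586 -0.0621  0.1133] 10.0
305 [ 0.5586 -0.0637  0.1144] 13.0
310 [ 0.5586 -0.0665  0.114 ] 14.0
315 [ 0.5586 -0.0689  0.1141] 7.0
320 [ 0.5586 -0.0715  0.114 ] 14.0
325 [ 0.5586 -0.0741  0.114 ] 26.0
```

```bash
python3 -m jog '[[[0,0,-0.0007],0],[[0,0,-0.0014],0],[[0,0,-0.0014],0],[[0,0,-0.0014],0],[[0,0,-0.0014],0]]'|sed -n 1,4p
python3 -m jog '[[[0,0,0],0],[[0,0,0],0],[[0,0,0],0],[[0,0,0],0],[[0,0,0],0]]' 0.4|sed -n 1,5p
python3 -m jog '[[[0,0,-0.01],0],[[0,0,-0.03],0],[[0,0,-0.06],0],[[0,0,-0.09],0],[[0,0,-0.09],0]]'|sed -n 1,4p
python3 -m jog '[[[-0.04,0,-0.01],0],[[-0.06,0,-0.02],0],[[-0.06,0,-0.02],0],[[-0.06,0,-0.02],0],[[-0.06,0,-0.02],0]]'|sed -n 1,4p
python3 - <<'E'
from h import *
st=arm.get_state();im,d,C=shot("wrist","fin");P=cloud(C,d);x,y,z=P[...,0],P[...,1],P[...,2]
for nm,lo,hi in(("head",.11,.125),("flange",.0785,.084)):
    m=(np.hypot(x-.5585,y+.067)<.022)&(z>lo)&(z<hi);print(nm,m.sum(),np.percentile(z[m],[5,50,95]).round(4),x[m].mean().round(4),y[m].mean().round(4))
# plane tilt of head
m=(np.hypot(x-.5585,y+.067)<.013)&(z>.112)&(z<.122);A=np.c_[x[m],y[m],np.ones(m.sum())];print(np.linalg.lstsq(A,z[m],rcond=None)[0][:2])
im,d,C=shot("side","fin_side");P=cloud(C,d);m=(np.hypot(P[...,0]-.537,P[...,1]-.199)<.02)&(P[...,2]>.14);print("drift top",m.sum(),P[m].mean(0))
E
```

```text
time: 33.05
tool_pos: [0.5575, -0.0711, 0.083]
ee_rot: [0.707, 0.707, 0.0, -0.0]
wrist_force: [-2.2, -0.1, 2.5]
time: 33.55
tool_pos: [0.5576, -0.0713, 0.0831]
ee_rot: [0.707, 0.707, -0.0, 0.0]
wrist_force: [0.1, 0.2, -0.4]
grip_width: 0.6
time: 34.05
tool_pos: [0.5603, -0.0719, 0.1776]
ee_rot: [0.707, 0.707, 0.003, 0.003]
wrist_force: [0.6, 0.2, 0.2]
time: 34.55
tool_pos: [0.5572, -0.1295, 0.1925]
ee_rot: [0.706, 0.708, 0.0, -0.001]
wrist_force: [0.2, 0.9, 0.2]
head 1434 [0.1133 0.1147 0.116 ] 0.5569 -0.0667
flange 200 [0.0786 0.079  0.0799] 0.5572 -0.0589
[-0.02330194 -0.02437116]
drift top 114 [0.53527935 0.2028285  0.14853166]
```

```bash
python3 -m jog '[[[0,0,0],0],[[0,0,0],0],[[0,0,0],0],[[0,0,0],0],[[0,0,0],0]]'|sed -n 1,2p
python3 - <<'E'
from h import *
st=arm.get_state();im,d,C=shot("wrist");P=cloud(C,d);x,y,z=P[...,0],P[...,1],P[...,2]
m=(np.hypot(x-.557,y+.067)<.012)&(z>.11)&(z<.122);print("head",np.median(z[m]))
m=(abs(x-.557)<.01)&(abs(y+.110)<.008);print("strap",np.median(z[m]))
m=(abs(x-.557)<.01)&(abs(y+.039)<.003);print("block",np.median(z[m]))
arm.sign_off()
E
```

```text
time: 35.15
tool_pos: [0.5575, -0.1311, 0.1931]
head 0.11491087799470659
strap 0.07861533707955298
block 0.0698281452379666
the job is handed in; nothing more can be done
```

Handed in at about 35 s: the drift went fully home through both holes and is back upright in its original stand hole. The bolt is pressed home through both holes and released; its head read 1.6 mm below the expected height. No push I read on the strap or block went above about 11 N.

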